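# Roll the handle blank into the drilling board's V-groove and push it up to the stop

### The arm

A 6-joint arm with a two-finger parallel gripper is mounted at the origin on the work surface. World frame = base frame: x ahead of the robot, y to its left, z up, the work surface at z = 0. Lengths are in mm, angles in rad, forces in N, time in s.
With the tool pointing down it reaches from about 400 to 925 mm from the base axis. Payload 12.5 kg.
Tool frame: the origin (TCP) lies midway between the tips of the shut fingers; the grasp point (between the pads) lies 19 mm behind it; z points along the fingers, y is the direction in which the jaws open and shut (so a half turn about z gives the same grasp; the last joint's range is limited). The gripper opens to 95 mm and grips with 3 to 60 N. Pads are 20 mm wide; open, the fingers measure 119 mm over their backs; the gripper's body (75 mm by 180 mm) begins 59 mm behind the grasp point.
Start: joints at [1.232, 0.491, 1.559, -0, 1.092, -0.106], TCP at [144.171, 608.162, 214.661] pointing down, gripper open.
Joint ranges: [-3.1, 3.1], [-0.84, 2.19], [0.05, 2.79], [-1.13, 4.28], [0.06, 2.93], [-2.69, 2.69]. Speed limits (rad/s): [2.22, 2.22, 2.79, 3.14, 3.14, 3.14].

### API

Orientations are given as [roll, pitch, yaw] about the fixed x, y, z axes, in that order (R = Rz(yaw) Ry(pitch) Rx(roll)).
In Python, from cell import * gives the robot as it stands. The module is installed in compiled form; this text tells all that it offers.
- The arm moves only by the tool carry_out, never from a script. Its argument "moves" is a list of rows, each an object of numbers: "dx", "dy", "dz": the shift along the tool's x, y, z in m; "twist": the turn about the tool's z in degrees. A call has 1 to 5 rows; each row is the pose to reach, as a shift and turn from the pose commanded when the call began, along the tool's axes at that moment; what a row does not reach only later rows make up. A row lasts 1/10 s, in which the tool goes at most 50 mm and 8.59 degrees, less where a joint would pass 70% of its speed; a pose out of reach is approached as far as the arm can. A call with a gripper value outside its range is refused whole. "grip" is the finger opening in m, from 0 to 0.0951, set as the call begins (left out, the last holds). The fingers move at their own pace and stop on an object; the grip force is fixed at half the most. Time passes only in rows, so rows that repeat a pose let the fingers close. It gives the time, the measured TCP pose, the force and the opening at its end, in the units of the state.
- state(): the state, without advancing time (a new reading comes with each control period).
- read_camera(name): name is "scene" or "top"; returns (picture, depth): 384x512x3 uint8, red, green, blue; 384x512 float32, mm along the optical axis (not along the pixel's ray), 0 where there is no reading.
- camera_info(name): a dict with "mtx" (3x3 intrinsics, pixels), "R" (3x3) and "t" (3): a world point X has camera coordinates R X + t. Camera axes: x right, y down, z forward; pixel columns grow to the right and rows downward; lengths in mm; the calibration is good to about 2 mm. A picture is of the moment at which its call begins. camera_info takes no time and is no camera call.
- job_done(): hands the job in, once; it reports no verdict.
The state is a dict: "t": time; "joints": joint angles; "qvel": joint speeds; "tau": joint torques, N m; "eef_pos": TCP position; "tcp_rot": TCP orientation; "ft_force": force on the tool from outside, world axes, zero at the start; "moment": the same for the moment, N m; "opening": opening from 0.0 (shut) to 1.0 (fully open).
Only numpy, scipy, OpenCV 4.12 (cv2) and the standard library are available. Lean on these libraries where they do the work, as an engineer would, in place of code of your own. Each camera call takes 0.05 s, during which the arm holds its last target. There are 200 camera calls.

### The job

Load the round beech handle blank for drilling without picking it up: roll it by its side across the drilling board until it drops into the V-groove, short of the drill guide. Then push it endways along the groove with your fingers, under the guide, until its end is against the end stop. Take your hand away and leave everything else on the bench where it is.

Things in the scene. Friction and masses are not known exactly. Their poses are not given: they have to be found in the camera images.
- bar_center (a point): the loose handle blank: a plain round orange-brown beech bar, 34 mm diameter, 180 mm long, about 120 g, lying on the drilling board, on the robot's side of the groove and roughly parallel to it. The point is the middle of the bar (on its axis, 90 mm from each end, 17 mm above what it lies on); x runs along the bar, y and z turn with it as it rolls. It rolls freely.
- board: the drilling board: pale plywood, 295 mm (its x) by 380 mm (its y), 32 mm thick, screwed to the bench. Origin on the bench top (underside of the board); x points away from the robot (turned by up to 0.25 rad), y to the left along the groove, z up. It reaches from x = -150 to +145 mm, y = -190 to +190 mm; its top is at z = 32 mm.
- groove (a point): middle of the V-groove at the level of the board's top, at (85, 0, 32) mm in the board's frame, axes as the board's. The groove runs the full length of the board along y, 38 mm wide at the top, 19 mm deep, flanks at 45 degrees. A bar lying in it has its axis 5 mm above the board's top, and its upper side 22 mm above it.
- stop (a point): middle of the end stop's working face at the level of the board's top, 165 mm along +y from the groove's middle; axes as the board's. The stop is a fixed dark wooden block across the groove's +y end, 90 mm wide, 22 mm thick, 30 mm above the board. With its end on the stop the bar's middle is 90 mm before this point (-y).
- guide (a point): middle of the fixed drill guide at the level of the board's top, 144 mm along +y from the groove's middle. It is an aluminium bridge with a steel bush straddling the groove 10 to 32 mm before the stop's face: two posts 16 mm wide, centred 36 mm either side of the groove, 56 mm clear between them; underside 34 mm and highest point 53 mm above the board.
- offcut: round beech offcut, 34 mm diameter, 45 mm tall, standing on the board's near left corner, about (-120, 135) mm in the board's frame; leave alone. Origin under its middle.
- pencil: flat red carpenter's pencil, 175 mm long, 7 mm thick, lying on the board beyond the groove, about x = +126 mm in the board's frame; leave alone. Origin under its middle, x along it.
- stamper_head: turned wooden stamper head, 90 mm diameter, 80 mm tall, standing on the bench beside the board; leave alone. Origin under its middle.
- glue: white glue bottle, 60 mm diameter, 160 mm tall, beside the board; leave alone. Origin under its middle.
- jar: glass jar, 72 mm diameter, 100 mm tall, beside the board; leave alone. Origin under its middle.
- hammer: hammer lying on the bench beside the board, its length along x; leave alone.
- screwdriver: screwdriver lying on the bench beside the board, its length along x; leave alone.
Not all that is in view belongs to the job. Leave any black or yellow look-alike of the part that bears bar_center alone.

How it is judged:
By the outcome, as a careful person would: the job done as asked, in the order asked, and still so for the second after the job is handed in, with the robot touching nothing.
It also fails if it takes over 54 s, if anything falls off the work surface, if the arm or the gripper's body presses on something with over 40 N, if the wrist force passes 120 N, or if a joint passes its speed limit or range.

## Working session

There is one attempt and no reset: what is moved stays moved. The work goes in short steps, Python scripts to look and compute and a tool call to move; the robot and the scene stay as the last step left them, time stands still between calls to the robot, and variables do not carry over. Pictures are saved under pics/ and viewed, about 8 in all and at most 12, crops included, and the job is handed in when it is done.

Besides the shell and the picture viewer there is one more tool, called after "Emit:" as name(argument=value, ...) on one line, values as JSON. carry_out: Moves the arm, as the interface text tells. Its arguments: {"type":"object","properties":{"moves":{"type":"array","items":{"type":"object","properties":{"dx":{"type":"number"},"dy":{"type":"number"},"dz":{"type":"number"},"twist":{"type":"number"}}}},"grip":{"type":"number"}},"required":["moves"]}

```bash
mkdir -p pics
python3 - <<'E'
from cell import *
import cv2,numpy as np
for n in("scene","top"):
    p,d=read_camera(n); cv2.imwrite(f"pics/{n}0.png",cv2.resize(p[:,:,::-1],(768,576),interpolation=cv2.INTER_CUBIC)); np.savez(f"{n}0.npz",p=p,d=d)
    i=camera_info(n); print(n,i["mtx"].tolist(),(-i["R"].T@i["t"]).round(),i["R"].round(2).tolist())
print(state())
E
```

```text
scene [[370.7942219129066, 0.0, 252.23920436239493], [0.0, 370.7942219129066, 194.9969169118347], [0.0, 0.0, 1.0]] [ 992. -181.  838.] [[0.28, 0.96, 0.01], [0.78, -0.22, -0.58], [-0.56, 0.17, -0.81]]
top [[499.72546677050036, 0.0, 258.12070570815285], [0.0, 499.72546677050036, 190.39551309801155], [0.0, 0.0, 1.0]] [ 116.  -20. 1617.] [[0.01, -1.0, 0.01], [-0.97, -0.01, -0.22], [0.22, -0.0, -0.97]]
{'t': 0.1, 'joints': array([ 1.23241932e+00,  4.91500828e-01,  1.55940619e+00,  8.46175302e-06,
        1.09170080e+00, -1.05577787e-01]), 'qvel': array([ 0.00025284, -0.00430763,  0.00042044,  0.00119078,  0.00073975,
        0.000214  ]), 'tau': array([ 2.12547297e-03, -6.13620543e+01, -2.58601642e+01,  6.93370099e-02,
        4.69801482e-02, -5.98985343e-05]), 'eef_pos': array([144.07658961, 607.93712192, 214.11313462]), 'tcp_rot': array([-3.14058393e+00, -1.14443323e-04,  2.90878947e+00]), 'ft_force': array([-0.10016587, -0.30737552, -0.01116578]), 'moment': array([-0.00395989,  0.00650485, -0.00551309]), 'opening': 1.000806724559908}
```

View pics/top0.png

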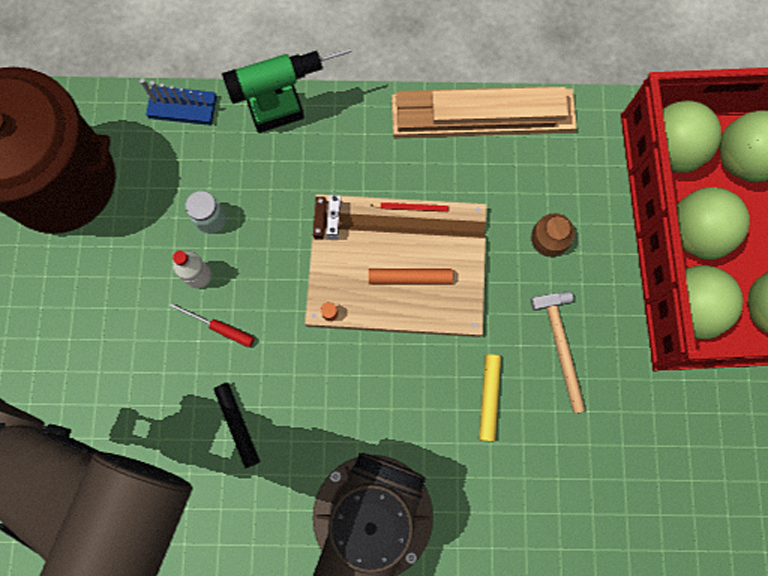

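View pics/scene0.png

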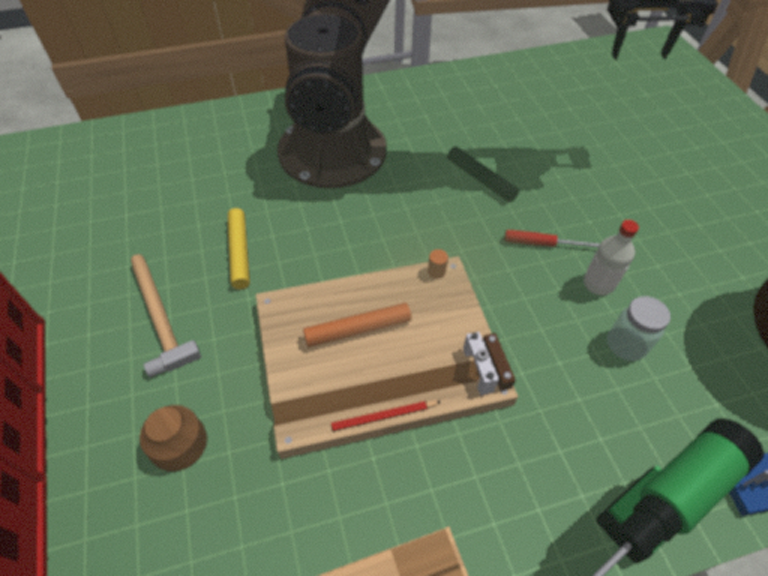

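```bash
cat > h.py <<'E'
import numpy as np,cv2
from cell import *
def H(n,z,x1,y1,s):
    "homography: ortho pixel (u right=-y, v down=-x) -> image pixel; u=0 at y1, v=0 at x1, s mm/px"
    i=camera_info(n); K,R,t=map(np.array,(i["mtx"],i["R"],i["t"])); t=t.ravel()
    P=K@np.c_[R[:,0],R[:,1],R[:,2]*z+t]
    return P@np.array([[0,-s,x1],[-s,0,y1],[0,0,1]])
def ortho(n,p,z,x1,y1,w,h,s):
    return cv2.warpPerspective(p,H(n,z,x1,y1,s),(w,h),flags=cv2.INTER_CUBIC|cv2.WARP_INVERSE_MAP)
E
python3 - <<'E'
from h import *
for n in("top","scene"):
    p=np.load(f"{n}0.npz")["p"]; o=ortho(n,p,32,680,170,800,600,.6)
    for k in range(0,800,50): cv2.line(o,(k,0),(k,6 if k%100 else 14),(0,0,0)); cv2.line(o,(0,k),(6 if k%100 else 14,k),(0,0,0))
    cv2.imwrite(f"pics/o_{n}.png",o[:,:,::-1])
E
```

```text
(no output)
```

View pics/o_top.png

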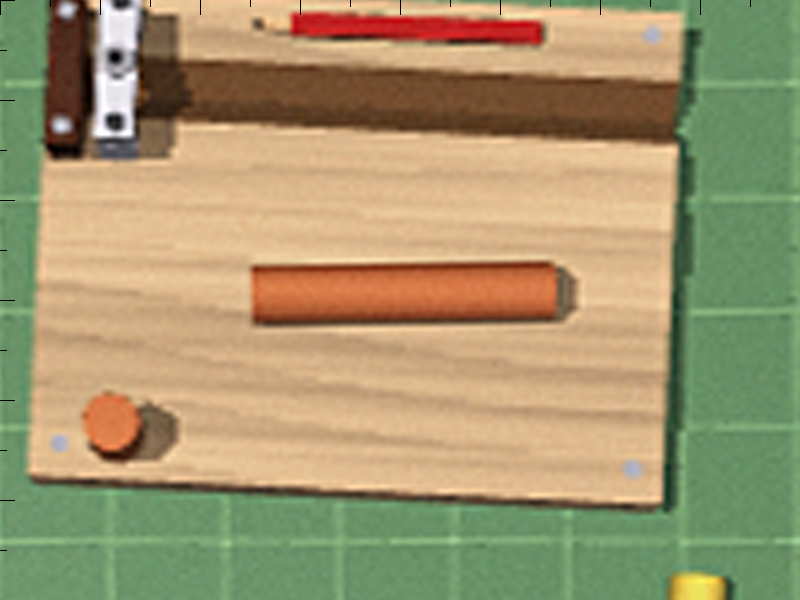

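View pics/o_scene.png

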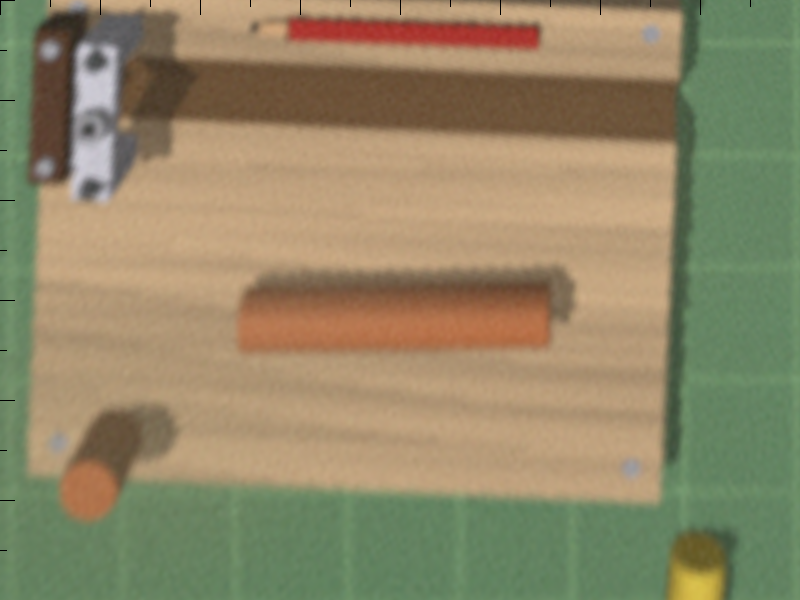

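The views agree. The board origin is about (536, -44) with yaw -0.042. The bar middle is about (500, -70.5), which is board (-35, -28), and the bar is turned +0.058 rad relative to the board. The measured lengths are right (180.5 and 379.5 mm). I'll move over to the near side of the bar, with the jaws along the groove.

Emit:
carry_out(moves=[{"dx":-0.18,"dy":-0.168,"twist":-10.9},{"dx":-0.18,"dy":-0.168,"twist":-10.9},{"dx":-0.18,"dy":-0.168,"twist":-10.9},{"dx":-0.18,"dy":-0.168,"twist":-10.9},{"dx":-0.18,"dy":-0.168,"twist":-10.9}], grip=0.095)

```text
schema error: expected keys dx, dy, dz, twist
```

Emit:
carry_out(moves=[{"dx":-0.18,"dy":-0.168,"dz":0,"twist":-10.9},{"dx":-0.18,"dy":-0.168,"dz":0,"twist":-10.9},{"dx":-0.18,"dy":-0.168,"dz":0,"twist":-10.9},{"dx":-0.18,"dy":-0.168,"dz":0,"twist":-10.9},{"dx":-0.18,"dy":-0.168,"dz":0,"twist":-10.9}], grip=0.095)

```text
t: 0.6
eef_pos: [281.2, 401.2, 214.5]
tcp_rot: [-3.141, -0.0, 3.099]
ft_force: [0.7, 0.2, 0.1]
opening: 0.999
```

```bash
cat >> h.py <<'E'
B=np.array([535.9,-43.9]); YAW=-.042
def rot(a): return np.array([[np.cos(a),-np.sin(a)],[np.sin(a),np.cos(a)]])
def show(*targets):
    "print state in board frame and the tool-frame shift to each board target (x,y,worldz)"
    s=state(); p=s["eef_pos"]; yaw=s["tcp_rot"][2]; b=rot(-YAW)@(p[:2]-B)
    print("t",round(s["t"],2),"p",p.round(1),"board",b.round(1),"yaw-rel deg",np.degrees((yaw-np.pi-YAW+np.pi)%(2*np.pi)-np.pi).round(2),"F",s["ft_force"].round(1),"open",round(s["opening"],3),"q",s["joints"].round(2))
    for T in targets:
        d=rot(YAW)@np.array(T[:2])+B-p[:2]; e=rot(-yaw)@d
        print(T,"dx,dy,dz mm",round(e[0],1),round(-e[1],1),round(p[2]-T[2],1))
E
python3 -c "
from h import *
show((-80,-28,150),(-80,-28,41))"
```

```text
t 0.6 p [281.2 401.2 214.5] board [-273.2  434. ] yaw-rel deg -0.03 F [0.7 0.2 0.1] open 0.999 q [ 0.82  0.3   1.88 -0.    0.96 -0.7 ]
(-80, -28, 150) dx,dy,dz mm -193.4 -461.9 64.5
(-80, -28, 41) dx,dy,dz mm -193.4 -461.9 173.5
```

Emit:
carry_out(moves=[{"dx":-0.1,"dy":-0.23,"dz":0,"twist":0},{"dx":-0.1,"dy":-0.23,"dz":0,"twist":0},{"dx":-0.1,"dy":-0.23,"dz":0,"twist":0},{"dx":-0.1,"dy":-0.23,"dz":0,"twist":0},{"dx":-0.1,"dy":-0.23,"dz":0,"twist":0}])

```text
t: 1.1
eef_pos: [370.6, 168.0, 214.7]
tcp_rot: [3.141, 0.0, 3.099]
ft_force: [1.2, -0.2, -0.6]
opening: 0.999
```

Emit:
carry_out(moves=[{"dx":-0.093,"dy":-0.232,"dz":0.06,"twist":0},{"dx":-0.093,"dy":-0.232,"dz":0.06,"twist":0},{"dx":-0.093,"dy":-0.232,"dz":0.06,"twist":0},{"dx":-0.093,"dy":-0.232,"dz":0.06,"twist":0},{"dx":-0.093,"dy":-0.232,"dz":0.06,"twist":0}])

```text
t: 1.6
eef_pos: [451.4, -61.5, 155.8]
tcp_rot: [3.141, 0.0, 3.099]
ft_force: [1.3, 0.5, 0.5]
opening: 0.998
```

```bash
python3 -c "
from h import *
show((-80,-28,41))"
```

```text
t 1.6 p [451.4 -61.5 155.8] board [-83.7 -21.2] yaw-rel deg -0.05 F [1.3 0.5 0.5] open 0.998 q [-0.28  0.34  2.03  0.    0.78 -1.81]
(-80, -28, 41) dx,dy,dz mm -3.7 -6.8 114.8
```

Emit:
carry_out(moves=[{"dx":0,"dy":-0.004,"dz":0.04,"twist":0},{"dx":0,"dy":-0.004,"dz":0.08,"twist":0},{"dx":0,"dy":-0.004,"dz":0.105,"twist":0},{"dx":0,"dy":-0.004,"dz":0.113,"twist":0},{"dx":0,"dy":-0.004,"dz":0.113,"twist":0}])

```text
t: 2.1
eef_pos: [450.7, -63.3, 42.7]
tcp_rot: [3.141, -0.002, 3.099]
ft_force: [0.4, -0.0, -0.3]
opening: 0.996
```

Run:
```python
from h import *
show((-80,-28,41))
p,d=read_camera("scene"); cv2.imwrite("pics/s1.png",cv2.resize(p[120:320,140:400,::-1],(780,600),interpolation=cv2.INTER_CUBIC))
show()
```

```text
t 2.1 p [450.7 -63.3  42.7] board [-84.3 -22.9] yaw-rel deg -0.03 F [ 0.4 -0.  -0.3] open 0.996 q [-0.28  0.54  2.13  0.    0.48 -1.81]
(-80, -28, 41) dx,dy,dz mm -4.3 -5.1 1.7
t 2.15 p [451.2 -63.3  43.6] board [-83.8 -23. ] yaw-rel deg -0.02 F [0.2 0.1 0.1] open 0.999 q [-0.28  0.54  2.13  0.    0.48 -1.81]
```

View pics/s1.png

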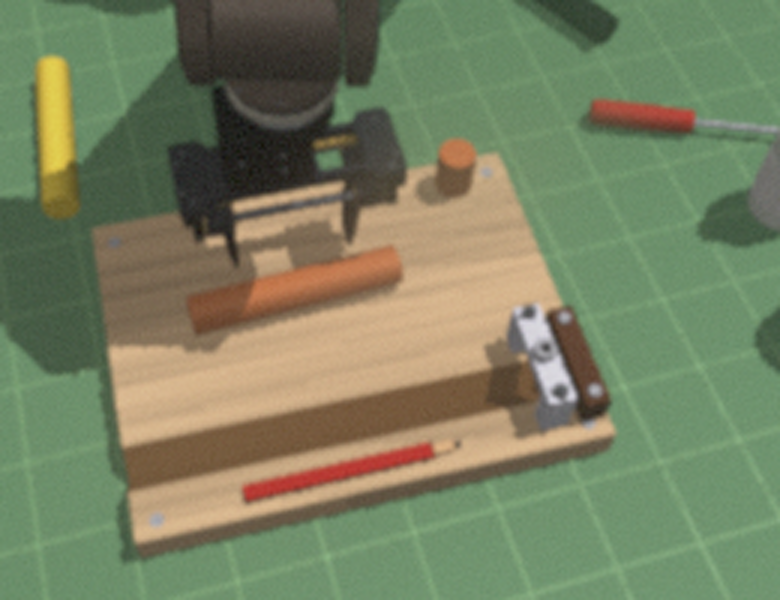

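Both fingers are behind the bar, clear of it and of the offcut. The fingertips are at crop pixels (235,260) and (350,240), and the bar ends are at (200,312) and (395,265). Now I'll roll it slowly.

Emit:
carry_out(moves=[{"dx":-0.007,"dy":-0.002,"dz":0.002,"twist":0},{"dx":-0.013,"dy":-0.002,"dz":0.002,"twist":0},{"dx":-0.017,"dy":-0.002,"dz":0.002,"twist":0},{"dx":-0.021,"dy":-0.002,"dz":0.002,"twist":0},{"dx":-0.025,"dy":-0.002,"dz":0.002,"twist":0}])

```text
t: 2.65
eef_pos: [476.3, -66.4, 41.5]
tcp_rot: [3.142, 0.0, 3.099]
ft_force: [0.3, -0.0, 0.5]
opening: 0.998
```

Emit:
carry_out(moves=[{"dx":-0.004,"dy":0,"dz":0,"twist":0},{"dx":-0.008,"dy":0,"dz":0,"twist":0},{"dx":-0.012,"dy":0,"dz":0,"twist":0},{"dx":-0.016,"dy":0,"dz":0,"twist":0},{"dx":-0.02,"dy":0,"dz":0,"twist":0}])

```text
t: 3.15
eef_pos: [496.2, -67.3, 41.2]
tcp_rot: [3.141, -0.0, 3.099]
ft_force: [0.6, -0.7, 1.0]
opening: 1.0
```

Emit:
carry_out(moves=[{"dx":-0.004,"dy":0,"dz":0,"twist":0},{"dx":-0.008,"dy":0,"dz":0,"twist":0},{"dx":-0.012,"dy":0,"dz":0,"twist":0},{"dx":-0.016,"dy":0,"dz":0,"twist":0},{"dx":-0.02,"dy":0,"dz":0,"twist":0}])

```text
t: 3.65
eef_pos: [516.2, -68.2, 41.2]
tcp_rot: [3.141, -0.0, 3.099]
ft_force: [0.3, -0.3, 0.6]
opening: 1.0
```

Run:
```python
from h import *
show((44,-28,41))
p,d=read_camera("scene"); cv2.imwrite("pics/s2.png",cv2.resize(p[120:320,140:400,::-1],(780,600),interpolation=cv2.INTER_CUBIC))
```

```text
t 3.65 p [516.2 -68.2  41.2] board [-18.7 -25.1] yaw-rel deg -0.03 F [ 0.3 -0.3  0.6] open 1.0 q [-0.26  0.6   1.97  0.    0.57 -1.79]
(44, -28, 41) dx,dy,dz mm -62.7 -2.9 0.2
```

View pics/s2.png

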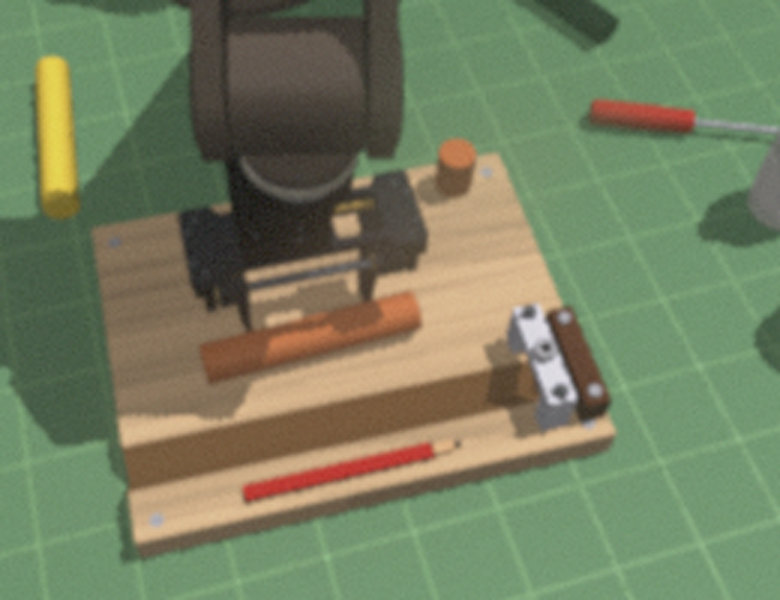

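The bar is rolling ahead of the fingers, with its ends at about (205,362) and (418,312), and is nearly parallel to the groove. I'll keep going at the same pace.

Emit:
carry_out(moves=[{"dx":-0.004,"dy":0,"dz":0,"twist":0},{"dx":-0.008,"dy":0,"dz":0,"twist":0},{"dx":-0.012,"dy":0,"dz":0,"twist":0},{"dx":-0.016,"dy":0,"dz":0,"twist":0},{"dx":-0.02,"dy":0,"dz":0,"twist":0}])

```text
t: 4.2
eef_pos: [536.2, -69.0, 41.3]
tcp_rot: [3.142, 0.0, 3.099]
ft_force: [-1.1, 0.5, -0.9]
opening: 1.0
```

Emit:
carry_out(moves=[{"dx":-0.004,"dy":0,"dz":0,"twist":0},{"dx":-0.008,"dy":0,"dz":0,"twist":0},{"dx":-0.012,"dy":0,"dz":0,"twist":0},{"dx":-0.016,"dy":0,"dz":0,"twist":0},{"dx":-0.02,"dy":0,"dz":0,"twist":0}])

```text
t: 4.7
eef_pos: [556.2, -69.9, 41.3]
tcp_rot: [3.142, 0.0, 3.099]
ft_force: [-0.9, -0.7, 0.2]
opening: 0.998
```

Emit:
carry_out(moves=[{"dx":-0.004,"dy":0,"dz":0,"twist":0},{"dx":-0.008,"dy":0,"dz":0,"twist":0},{"dx":-0.012,"dy":0,"dz":0,"twist":0},{"dx":-0.016,"dy":0,"dz":0,"twist":0},{"dx":-0.02,"dy":0,"dz":0,"twist":0}])

```text
t: 5.2
eef_pos: [576.2, -70.7, 41.3]
tcp_rot: [3.142, 0.0, 3.099]
ft_force: [0.9, 0.2, -0.6]
opening: 0.999
```

Emit:
carry_out(moves=[{"dx":-0.003,"dy":0,"dz":0,"twist":0},{"dx":-0.003,"dy":0,"dz":0,"twist":0},{"dx":-0.003,"dy":0,"dz":0,"twist":0}])

```text
t: 5.5
eef_pos: [578.7, -70.8, 41.2]
tcp_rot: [3.141, -0.0, 3.099]
ft_force: [0.4, -0.6, 0.8]
opening: 0.999
```

Run:
```python
from h import *
show((44,-28,41))
p,d=read_camera("scene"); cv2.imwrite("pics/s3.png",cv2.resize(p[120:320,140:400,::-1],(780,600),interpolation=cv2.INTER_CUBIC))
```

```text
t 5.5 p [578.7 -70.8  41.2] board [ 43.9 -25.1] yaw-rel deg -0.03 F [ 0.4 -0.6  0.8] open 0.999 q [-0.24  0.66  1.82  0.    0.67 -1.76]
(44, -28, 41) dx,dy,dz mm -0.1 -2.9 0.2
```

View pics/s3.png

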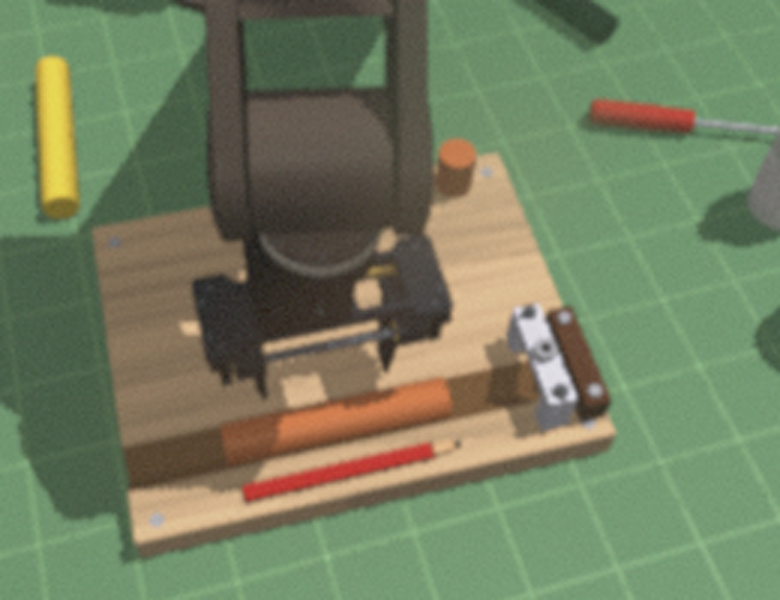

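The bar has dropped into the groove, with its ends at about (223,440) and (450,397), short of the guide. I'll lift, shut the fingers and go to its -y end.

Emit:
carry_out(moves=[{"dx":0.003,"dy":0,"dz":-0.03,"twist":0},{"dx":0,"dy":-0.03,"dz":-0.06,"twist":0},{"dx":-0.02,"dy":-0.07,"dz":-0.06,"twist":0},{"dx":-0.041,"dy":-0.115,"dz":-0.06,"twist":0},{"dx":-0.041,"dy":-0.125,"dz":-0.06,"twist":0}], grip=0)

```text
t: 6.05
eef_pos: [615.9, -201.7, 101.5]
tcp_rot: [-3.14, 0.002, 3.097]
ft_force: [0.2, 1.2, 0.1]
opening: 0.636
```

Run:
```python
from h import *
show((85,-150,100),(85,-150,34))
p,d=read_camera("top")
# ortho in the board frame at z=54 (bar's upper side), via world ortho then crop
o=ortho("top",p,54,680,100,700,280,.45)
o2=ortho("scene",read_camera("scene")[0],54,680,100,700,280,.45)
for k in range(0,700,50):
    for q in(o,o2): cv2.line(q,(k,0),(k,8),(0,0,0))
cv2.imwrite("pics/o2.png",np.vstack([o,o2])[:,:,::-1])
```

```text
t 6.05 p [ 615.9 -201.7  101.5] board [  86.6 -154.3] yaw-rel deg -0.18 F [0.2 1.2 0.1] open 0.636 q [-0.42  0.64  1.61 -0.    0.89 -1.94]
(85, -150, 100) dx,dy,dz mm 1.6 4.3 1.5
(85, -150, 34) dx,dy,dz mm 1.6 4.3 67.5
```

View pics/o2.png

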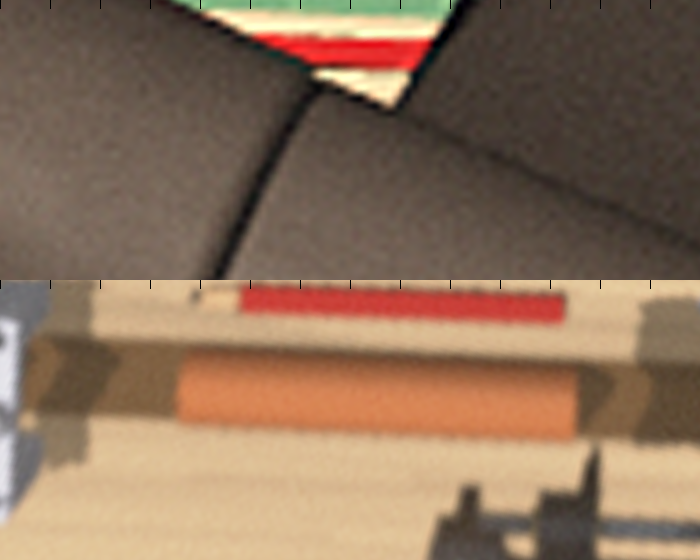

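The bar is in the groove from board y = -113 to +67. That is 180 mm, as it should be. I'll let the fingers shut and then descend behind its end.

Emit:
carry_out(moves=[{"dx":0.001,"dy":0.003,"dz":0,"twist":0},{"dx":0.001,"dy":0.003,"dz":0,"twist":0},{"dx":0.001,"dy":0.003,"dz":0,"twist":0},{"dx":0.001,"dy":0.003,"dz":0,"twist":0},{"dx":0.001,"dy":0.003,"dz":0,"twist":0}])

```text
t: 6.65
eef_pos: [613.6, -193.9, 101.4]
tcp_rot: [3.142, 0.0, 3.1]
ft_force: [0.3, -0.1, -0.5]
opening: 0.132
```

Emit:
carry_out(moves=[{"dx":0,"dy":0,"dz":0,"twist":0},{"dx":0,"dy":0,"dz":0,"twist":0},{"dx":0,"dy":0,"dz":0,"twist":0},{"dx":0,"dy":0,"dz":0,"twist":0}])

```text
t: 7.05
eef_pos: [613.5, -194.5, 101.2]
tcp_rot: [3.141, -0.0, 3.099]
ft_force: [0.5, -0.9, 0.7]
opening: 0.003
```

Run:
```python
from h import *
show((85,-145,34))
```

```text
t 7.05 p [ 613.5 -194.5  101.2] board [  83.9 -147.2] yaw-rel deg -0.04 F [ 0.5 -0.9  0.7] open 0.003 q [-0.41  0.64  1.62  0.    0.88 -1.94]
(85, -145, 34) dx,dy,dz mm -1.1 2.2 67.2
```

Emit:
carry_out(moves=[{"dx":-0.001,"dy":0,"dz":0.03,"twist":0},{"dx":-0.001,"dy":0,"dz":0.05,"twist":0},{"dx":-0.001,"dy":0,"dz":0.06,"twist":0},{"dx":-0.001,"dy":0,"dz":0.066,"twist":0},{"dx":-0.001,"dy":0,"dz":0.066,"twist":0}])

```text
t: 7.55
eef_pos: [614.5, -194.5, 35.0]
tcp_rot: [3.141, -0.0, 3.099]
ft_force: [-0.4, 0.5, 0.3]
opening: 0.006
```

Emit:
carry_out(moves=[{"dx":0,"dy":0.006,"dz":0,"twist":0},{"dx":0,"dy":0.011,"dz":0,"twist":0},{"dx":0,"dy":0.016,"dz":0,"twist":0},{"dx":0,"dy":0.021,"dz":0,"twist":0},{"dx":0,"dy":0.026,"dz":0,"twist":0}])

```text
t: 8.05
eef_pos: [615.8, -168.0, 35.5]
tcp_rot: [-3.142, 0.0, 3.099]
ft_force: [-0.6, -2.4, 0.9]
opening: 0.002
```

Emit:
carry_out(moves=[{"dx":0,"dy":0.005,"dz":0,"twist":0},{"dx":0,"dy":0.01,"dz":0,"twist":0},{"dx":0,"dy":0.015,"dz":0,"twist":0},{"dx":0,"dy":0.02,"dz":0,"twist":0},{"dx":0,"dy":0.025,"dz":0,"twist":0}])

```text
t: 8.55
eef_pos: [616.9, -143.4, 35.4]
tcp_rot: [-3.141, 0.001, 3.099]
ft_force: [0.1, -4.3, 2.9]
opening: 0.009
```

Run:
```python
from h import *
show((85,-27,34))
p,d=read_camera("scene"); cv2.imwrite("pics/s4.png",cv2.resize(p[120:320,140:400,::-1],(780,600),interpolation=cv2.INTER_CUBIC))
```

```text
t 8.55 p [ 616.9 -143.4   35.4] board [ 85.1 -96. ] yaw-rel deg -0.04 F [ 0.1 -4.3  2.9] open 0.009 q [-0.33  0.71  1.69 -0.    0.74 -1.86]
(85, -27, 34) dx,dy,dz mm 0.2 69.0 1.4
```

View pics/s4.png

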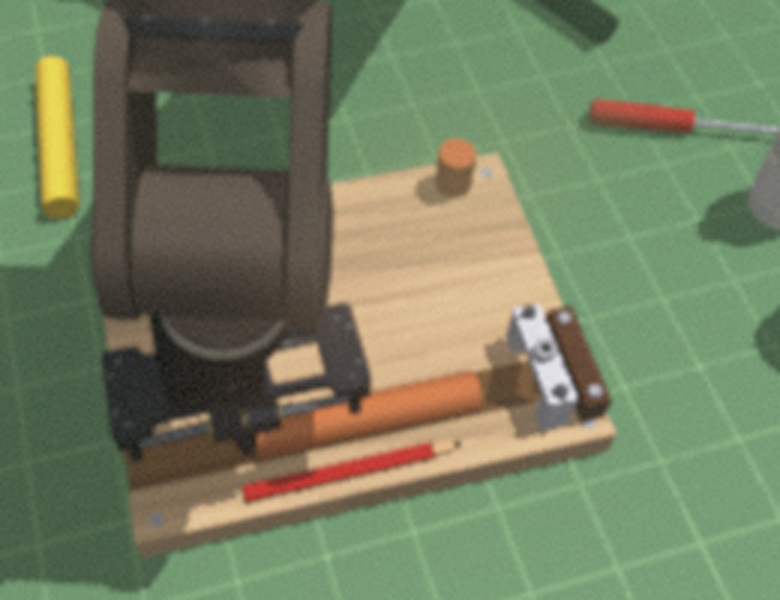

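The shut fingers are behind the bar's end at about (250,440) and the bar is sliding, its front end at about (483,390). The push force is about 4 N.

Emit:
carry_out(moves=[{"dx":0,"dy":0.005,"dz":0,"twist":0},{"dx":0,"dy":0.01,"dz":0,"twist":0},{"dx":0,"dy":0.015,"dz":0,"twist":0},{"dx":0,"dy":0.02,"dz":0,"twist":0},{"dx":0,"dy":0.025,"dz":0,"twist":0}])

```text
t: 9.1
eef_pos: [618.0, -118.2, 35.4]
tcp_rot: [-3.141, 0.0, 3.099]
ft_force: [0.2, -5.4, 3.6]
opening: 0.005
```

Emit:
carry_out(moves=[{"dx":0,"dy":0.005,"dz":0,"twist":0},{"dx":0,"dy":0.01,"dz":0,"twist":0},{"dx":0,"dy":0.015,"dz":0,"twist":0},{"dx":0,"dy":0.02,"dz":0,"twist":0},{"dx":0,"dy":0.025,"dz":0,"twist":0}])

```text
t: 9.6
eef_pos: [619.0, -93.2, 35.4]
tcp_rot: [-3.142, 0.0, 3.099]
ft_force: [0.4, -4.7, 3.3]
opening: 0.007
```

Run:
```python
from h import *
show((85,-27,34))
p,d=read_camera("scene"); cv2.imwrite("pics/s5.png",cv2.resize(p[190:290,240:370,::-1],(780,600),interpolation=cv2.INTER_CUBIC))
```

```text
t 9.6 p [619.  -93.2  35.4] board [ 85.1 -45.8] yaw-rel deg -0.03 F [ 0.4 -4.7  3.3] open 0.007 q [-0.26  0.71  1.71  0.    0.73 -1.78]
(85, -27, 34) dx,dy,dz mm 0.1 18.8 1.4
```

View pics/s5.png

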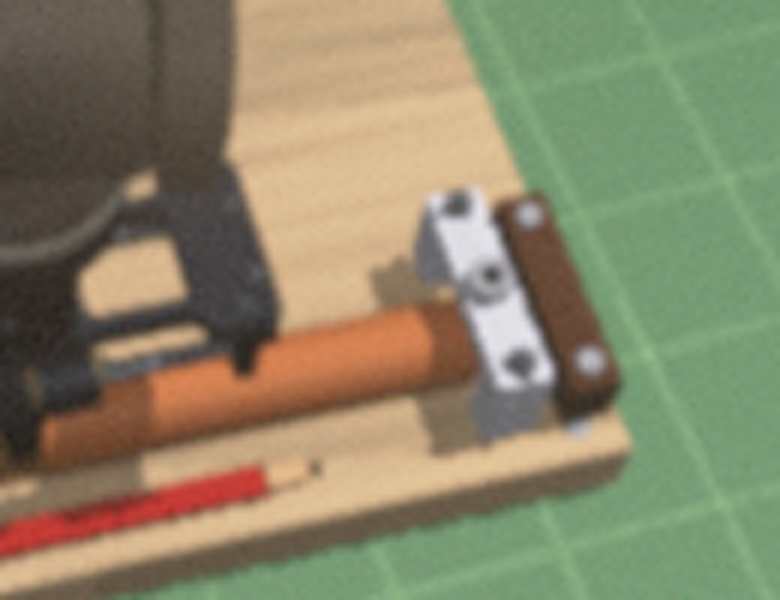

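The bar's front end is under the guide with about 15–20 mm left. I'll finish slowly and watch the force.

Emit:
carry_out(moves=[{"dx":0,"dy":0.003,"dz":0,"twist":0},{"dx":0,"dy":0.006,"dz":0,"twist":0},{"dx":0,"dy":0.009,"dz":0,"twist":0},{"dx":0,"dy":0.011,"dz":0,"twist":0},{"dx":0,"dy":0.013,"dz":0,"twist":0}])

```text
t: 10.15
eef_pos: [619.4, -80.4, 35.2]
tcp_rot: [3.142, -0.0, 3.099]
ft_force: [0.6, -3.6, 4.2]
opening: 0.007
```

Emit:
carry_out(moves=[{"dx":0,"dy":0.001,"dz":0,"twist":0},{"dx":0,"dy":0.002,"dz":0,"twist":0}])

```text
t: 10.35
eef_pos: [619.5, -78.5, 35.2]
tcp_rot: [3.141, -0.0, 3.099]
ft_force: [-0.2, -3.8, 4.5]
opening: 0.006
```

Emit:
carry_out(moves=[{"dx":0,"dy":0.001,"dz":0,"twist":0},{"dx":0,"dy":0.001,"dz":0,"twist":0}])

```text
t: 10.55
eef_pos: [619.5, -77.4, 35.2]
tcp_rot: [3.141, -0.0, 3.099]
ft_force: [0.4, -3.4, 2.8]
opening: 0.006
```

Emit:
carry_out(moves=[{"dx":0,"dy":0.001,"dz":0,"twist":0},{"dx":0,"dy":0.001,"dz":0,"twist":0}])

```text
t: 10.75
eef_pos: [619.6, -76.5, 35.2]
tcp_rot: [3.141, -0.0, 3.099]
ft_force: [1.0, -3.2, 2.8]
opening: 0.002
```

Emit:
carry_out(moves=[{"dx":0,"dy":0.001,"dz":0,"twist":0},{"dx":0,"dy":0.001,"dz":0,"twist":0}])

```text
t: 10.95
eef_pos: [619.6, -75.5, 35.2]
tcp_rot: [3.141, -0.0, 3.099]
ft_force: [0.2, -3.7, 2.4]
opening: 0.0
```

Emit:
carry_out(moves=[{"dx":0,"dy":0.001,"dz":0,"twist":0},{"dx":0,"dy":0.001,"dz":0,"twist":0}])

```text
t: 11.15
eef_pos: [619.7, -74.4, 35.2]
tcp_rot: [3.141, -0.0, 3.099]
ft_force: [0.9, -3.1, 2.4]
opening: 0.003
```

Emit:
carry_out(moves=[{"dx":0,"dy":0.001,"dz":0,"twist":0},{"dx":0,"dy":0.001,"dz":0,"twist":0}])

```text
t: 11.35
eef_pos: [619.7, -73.4, 35.2]
tcp_rot: [3.141, -0.0, 3.099]
ft_force: [0.1, -2.8, 2.4]
opening: 0.006
```

Emit:
carry_out(moves=[{"dx":0,"dy":0.001,"dz":0,"twist":0},{"dx":0,"dy":0.001,"dz":0,"twist":0}])

```text
t: 11.55
eef_pos: [619.7, -72.5, 35.2]
tcp_rot: [3.141, -0.0, 3.099]
ft_force: [0.4, -3.3, 1.2]
opening: 0.008
```

Emit:
carry_out(moves=[{"dx":0,"dy":0.001,"dz":0,"twist":0},{"dx":0,"dy":0.001,"dz":0,"twist":0}])

```text
t: 11.75
eef_pos: [619.8, -71.5, 35.2]
tcp_rot: [3.142, -0.0, 3.099]
ft_force: [0.2, -1.8, 2.3]
opening: 0.004
```

Emit:
carry_out(moves=[{"dx":0,"dy":0.001,"dz":0,"twist":0},{"dx":0,"dy":0.001,"dz":0,"twist":0}])

```text
t: 11.95
eef_pos: [619.8, -71.4, 35.3]
tcp_rot: [-3.141, 0.0, 3.099]
ft_force: [-1.0, -9.2, 3.8]
opening: 0.004
```

Emit:
carry_out(moves=[{"dx":0,"dy":0.001,"dz":0,"twist":0},{"dx":0,"dy":0.001,"dz":0,"twist":0}])

```text
t: 12.15
eef_pos: [619.8, -71.3, 35.3]
tcp_rot: [-3.14, 0.0, 3.099]
ft_force: [-1.9, -15.2, 2.7]
opening: 0.006
```

Run:
```python
from h import *
show((85,-27,34))
p,d=read_camera("scene"); cv2.imwrite("pics/s6.png",cv2.resize(p[190:290,240:370,::-1],(780,600),interpolation=cv2.INTER_CUBIC))
```

```text
t 12.15 p [619.8 -71.3  35.3] board [ 85.  -23.8] yaw-rel deg -0.02 F [ -1.9 -15.2   2.7] open 0.006 q [-0.22  0.71  1.71 -0.    0.72 -1.75]
(85, -27, 34) dx,dy,dz mm 0.0 -3.2 1.3
```

View pics/s6.png

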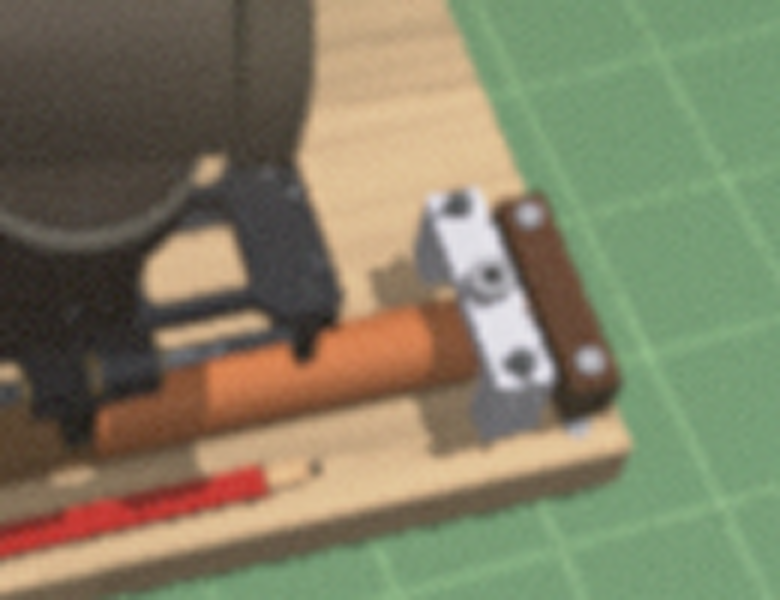

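The tool stalled at board y = -24 while the force climbed from 3 to 15 N, so the bar is on the stop. I'll back straight off, then rise and move clear.

Emit:
carry_out(moves=[{"dx":0,"dy":-0.005,"dz":0,"twist":0},{"dx":0,"dy":-0.015,"dz":0,"twist":0},{"dx":0,"dy":-0.03,"dz":0,"twist":0},{"dx":0,"dy":-0.03,"dz":-0.04,"twist":0},{"dx":0,"dy":-0.03,"dz":-0.085,"twist":0}])

```text
t: 12.7
eef_pos: [617.6, -100.5, 119.6]
tcp_rot: [3.14, -0.004, 3.098]
ft_force: [-0.2, -0.0, -0.3]
opening: 0.004
```

Emit:
carry_out(moves=[{"dx":0.15,"dy":-0.03,"dz":-0.13,"twist":0},{"dx":0.15,"dy":-0.03,"dz":-0.13,"twist":0},{"dx":0.15,"dy":-0.03,"dz":-0.13,"twist":0},{"dx":0.15,"dy":-0.03,"dz":-0.13,"twist":0},{"dx":0.15,"dy":-0.03,"dz":-0.13,"twist":0}])

```text
t: 13.2
eef_pos: [465.2, -124.2, 254.1]
tcp_rot: [-3.14, 0.005, 3.098]
ft_force: [1.4, 0.8, 0.4]
opening: 0.007
```

Run:
```python
from h import *
show()
p,d=read_camera("scene"); o=ortho("scene",p,54,680,170,790,300,.45)
q=cv2.resize(p[120:320,140:400],(390,300),interpolation=cv2.INTER_CUBIC)
for k in range(0,790,50): cv2.line(o,(k,0),(k,8),(0,0,0))
c=np.zeros((600,790,3),np.uint8); c[:300]=o; c[300:,:390]=q
cv2.imwrite("pics/f.png",c[:,:,::-1])
```

```text
t 13.2 p [ 465.2 -124.2  254.1] board [-67.2 -83.2] yaw-rel deg -0.11 F [1.4 0.8 0.4] open 0.007 q [-0.4   0.24  1.85  0.    1.05 -1.93]
```

View pics/f.png

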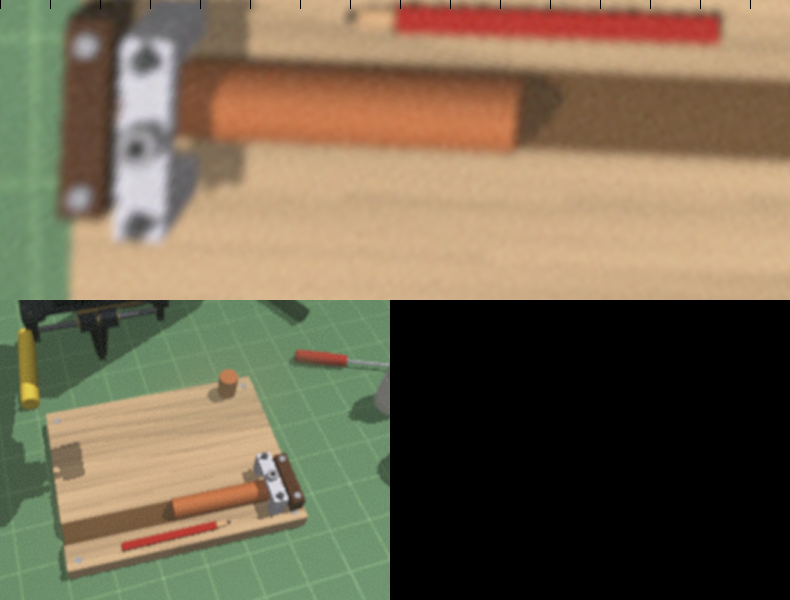

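The rear end at u = 519 works out to board y = -16, against -15 with the bar on the stop, so it agrees within calibration. The pencil and offcut haven't moved and the hand is clear.

```bash
python3 -c "
from cell import *
print(job_done())"
```

```text
the job is handed in; nothing more can be done
None
```

The bar is loaded: it lies in the V-groove, under the guide, with its end against the stop. I handed the job in at about 13 s; `job_done()` gives no verdict.

- **Rolling:** I pushed the bar from behind with both open fingers, and it dropped into the groove short of the guide.
- **Pushing:** I shut the fingers and pushed its end along the groove. At the stop the tool stalled and the force rose from about 3 N to 15 N. I then backed straight off and moved clear.
- **Last checks:** In the last picture the bar's rear end measured at board y = -16 mm, against -15 mm expected on the stop. That is within the roughly 2 mm camera calibration.
- **Surroundings:** The pencil and offcut look unmoved, and the hand is touching nothing. I did not re-check the other loose items on the bench in that last view, but the arm never went near them at low height.

One estimate was off. I expected contact with the stop at tool y = -27 mm, but it came at -24 mm, which suggests the fingertips are thinner than I assumed. No check failed.

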